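# Clear the bottles aside, set out the wax block, put the bottles back

## Task

Stand the dropper bottle, the capped polish bottle and the metal canister, which are in the way on the wooden board, upright in the steel tray; only when all three stand there, fetch the green wax block from behind them and set it upright on the middle of the steel bench block, square to its edges. Then put the three back on the board, each upright on the very place where it stood at the start, and never tip anything over.

Things in the scene. Friction and masses are not known exactly. Their poses are not given: they have to be found in the camera images.
- dropper_bottle: Brown dropper bottle with a black rubber dropper top, 102 mm tall; body 33 mm diameter up to 70 mm, shoulder 24 mm diameter up to 77 mm, dropper 13 mm diameter above. Origin: centre of the underside, z up. Weighs about 70 g. Stands at the start on one of the three round cork places of the board's front row (places are shuffled).
- polish_bottle: Grey bottle with a large maroon cap, 26 mm diameter all the way up (cap from 46 mm), 77 mm tall. Origin: centre of the underside, z up. About 90 g. Stands on one of the three round front places.
- canister: Plain aluminium screw-top canister, cylinder 36 mm diameter, 80 mm tall, with a ribbed steel cap (37 mm diameter to the eye). Origin: centre of the underside, z up. About 90 g. Stands on one of the three round front places.
- wax_block: Upright green carving-wax block, 24 (its x) x 45 (its y) x 41 mm tall. Origin: centre of the underside, z up. About 70 g. Stands at the start on the board just behind the middle one of the three front places, its narrow side roughly along the board's x, only about 10 mm from the thing in front of it.
- board: Fixed light wooden board 124 (x) x 196 (y) mm, flat top 8 mm above the worktop, lip 5 mm higher. Origin: centre of underside; x to its back. Flush cork pads mark places: round (41 mm) at x -28, y -56/0/56 mm, oblong at x 14, y 0 for the wax; things start within 4 mm of these. Flux jar (27 wide, 10 tall; x 32, y 73) and emery block (14x40x12; x 34, y -70) are fixed on its back corners.
- tray: Shallow steel tray, 222 (x) x 205 (y) mm over the rim, fixed; flat inner floor 194 x 176 mm, 2 mm above the worktop, rim 17 mm tall. Origin: centre of the underside. It stands left or right of the board, with the bench block on the other side. The side area for the three things: they may stand anywhere on its floor.
- bench_block: Square flat steel block, 64 x 64 x 16 mm, fixed, sides along its x and y; its top, 16 mm above the worktop, is where the wax block goes. Origin: centre of the underside.
Mind the look-alikes: they are no part of the job. What is meant by the wax_block is not orange, and is the larger of those in its own colour. Leave any pink look-alike of the bench_block alone.

How it is judged:
By the outcome, as a careful person would: the job done as asked, in the order asked, and still so for the second after the job is handed in, with the robot touching nothing.
It also fails if it takes over 134 s, if anything falls off the work surface, if the arm or the gripper's body presses on something with over 40 N, if the wrist force passes 120 N, or if a joint passes its speed limit or range.

## Robot

A 6-joint arm with a two-finger parallel gripper is mounted at the origin on a cart in front of the work surface, level with it; the furniture and walls round the work are solid. World frame = base frame: x ahead of the robot, y to its left, z up, the work surface at z = 0. Lengths are in m, angles in rad, forces in N, time in s.
With the tool pointing down it reaches from about 0.325 to 1 m from the base axis. Payload 5.1 kg.
Tool frame: the origin (TCP) lies at the very end of the fingers, on their centre line; the grasp point (between the pads) lies 19 mm behind it; z points along the fingers, y is the line along which they close (so a half turn about z gives the same grasp; the last joint's range is limited). The gripper opens to 85 mm and grips with 20 to 120 N. Pads are 22 mm wide; open, the fingers measure 114 mm over their backs; the gripper's body (76 mm by 85 mm) begins 54 mm behind the grasp point. The pads swing forward as they close: fully open they stand 13 mm farther back than shut.
Start: joints at [1.03, 0.124, 1.65, -0, 1.367, -0.083], TCP at [0.287, 0.583, 0.231] pointing down, gripper open.
Joint ranges: [-2.61, 2.61], [-1.02, 2.33], [0.03, 2.71], [-1.35, 4.49], [0.32, 2.68], [-2.91, 2.91]. Speed limits (rad/s): [2.57, 2.57, 3.14, 3.14, 3.14, 3.14].

## Interface

Orientations are given as a rotation vector (axis times angle).
In Python, from station import get_state, capture, get_calibration, finish_job gives the robot as it stands.
- The arm moves only by the shell command python3 -m creep 'ROWS' [FORCE]. ROWS is JSON, a list of rows, each an object with "xyz": the shift along the tool's x, y, z as a fraction of full scale, a list of three; "rot": the turn, a rotation vector about the tool's x, y, z as a fraction of full scale, a list of three; "fingers": the finger opening in mm, from 0 to 85.4. In form: [{"xyz": [dx, dy, dz], "rot": [ax, ay, az], "fingers": fingers}, ...]. A call has 1 to 10 rows; each row is the pose to reach, as a shift and turn from the pose commanded when the call began, along the tool's axes at that moment, turning the shorter way round; what a row does not reach only later rows make up. Full scale, the value 1, is 120 mm for a shift and 360 degrees for a turn. A row lasts 1/10 s, in which the tool goes at most 50 mm and 8.59 degrees, less where a joint would pass 70% of its speed; a pose out of reach is approached as far as the arm can. A call with a number of a shift or a turn outside -1 to 1 is refused whole. A call with a gripper value outside its range is refused whole. The fingers move at their own pace and stop on an object; FORCE is the grip in N (left out, the last holds). Time passes only in rows, so rows that repeat a pose let the fingers close. It gives the time, the measured TCP pose, the force, the opening and the grip force at its end, in the units of the state.
- get_state(): the state, without advancing time (a new reading comes with each control period).
- capture(name): name is "scene" or "top" or "wrist"; returns the picture (384x512x3 uint8, red, green, blue); there is no depth.
- get_calibration(name): a dict with "fx", "fy", "cx", "cy" (pixels), "cam_to_world" (4x4, takes a point from camera to world coordinates). Camera axes: x right, y down, z forward; pixel columns grow to the right and rows downward; lengths in m; the calibration is good to about 2 mm. A picture is of the moment at which its call begins: read the wrist's pose just before it. get_calibration takes no time and is no camera call; for the wrist camera it gives the pose at the moment of the call.
- finish_job(): hands the job in; it is judged then, once.
The state is a dict: "t": time; "joint_pos": joint angles; "qd": joint speeds; "effort": joint torques, N m; "tcp_pos": TCP position; "tool_rot": TCP orientation; "ft_force": force on the tool from outside, world axes, zero at the start; "torque": the same for the moment, N m; "opening": finger opening in m; "finger_force": force on a finger pad.
Only numpy, scipy, OpenCV 4.12 (cv2) and the standard library are available. Lean on these libraries where they do the work, as an engineer would, in place of code of your own. Each camera call takes 0.05 s, during which the arm holds its last target. There are 200 camera calls.

## Working session

There is one attempt and no reset: what is moved stays moved. The work goes in short steps, Python scripts to look and compute and a shell command to move; the robot and the scene stay as the last step left them, time stands still between calls to the robot, and variables do not carry over. Pictures are saved under pics/ and viewed, at most 14 in all, crops included, and the job is handed in when it is done.

```bash
mkdir -p pics; python3 - <<'E'
from station import *
import cv2,numpy as np
s=get_state();print(s['t'],s['tcp_pos'],s['tool_rot'],s['opening'])
for n in("scene","top"):
    im=capture(n);cv2.imwrite(f"pics/{n}0.png",im[:,:,::-1])
    c=get_calibration(n);print(n,c['fx'],c['cx'],c['cy'],np.round(c['cam_to_world'],3).tolist())
E
```

```text
0.0 [0.28697216 0.5825258  0.2300342 ] [-0.7126379  -3.05901405  0.00318623] 0.08554021526595007
scene 450.446484570217 257.20086518586425 189.26246963222272 [[0.548, -0.421, 0.722, -0.41], [-0.836, -0.26, 0.483, -0.585], [-0.016, -0.869, -0.495, 0.668], [0.0, 0.0, 0.0, 1.0]]
top 445.5709563824097 262.34794646890526 197.52579628251885 [[0.013, -0.997, 0.071, 0.419], [-1.0, -0.012, 0.008, 0.03], [-0.007, -0.071, -0.997, 1.168], [0.0, 0.0, 0.0, 1.0]]
```

View pics/top0.png

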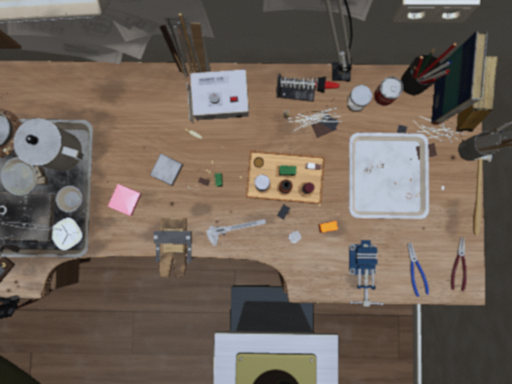

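View pics/scene0.png

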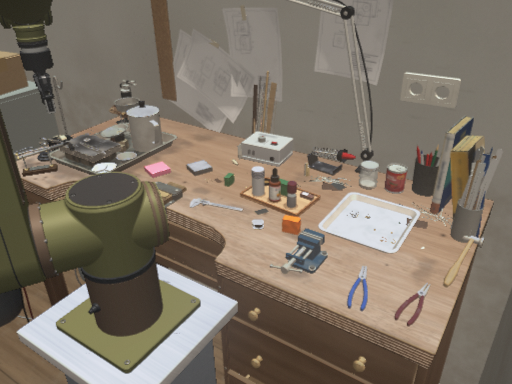

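The top view shows the board at about (286,178). On it are the canister (262,183), dropper (286,186) and polish bottle (308,188), with a green block behind at (287,170). The white tray is at (389,175). Candidates for the wax block: green on the board (287,170), a smaller green one at (219,180), and orange at (329,227). Candidates for the bench block: grey (167,169) and pink (124,200). I'll check these in a crop.

```bash
python3 - <<'E'
import cv2
im=cv2.imread("pics/top0.png")
a=cv2.resize(im[145:209,242:330],None,fx=9,fy=9,interpolation=cv2.INTER_CUBIC)
cv2.imwrite("pics/c1.png",a)
b=cv2.resize(im[125:225,140:240],None,fx=5.9,fy=5.9,interpolation=cv2.INTER_CUBIC)
cv2.imwrite("pics/c2.png",b)
E
```

```text
(no output)
```

View pics/c1.png

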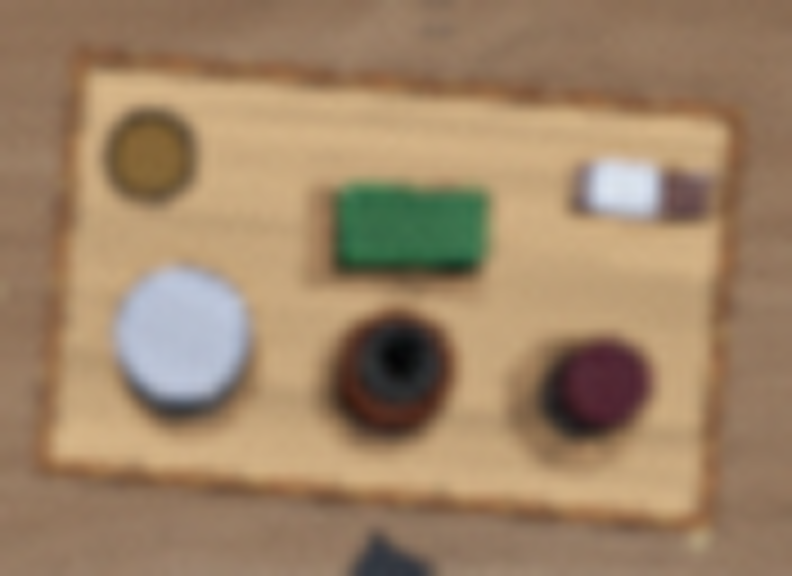

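View pics/c2.png

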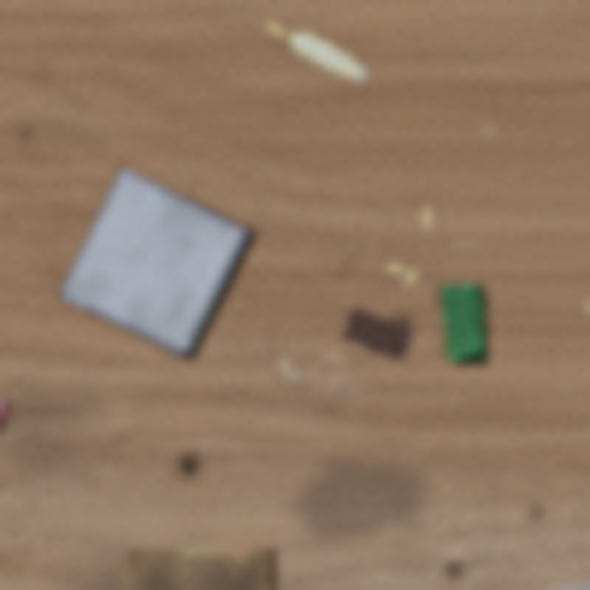

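The green block on the board is 16.5 px long, about 43 mm. The loose one is 12 px, about 31 mm, so the board one is the wax. The grey square is the bench block. On the board, canister is left, dropper middle, polish right.

```bash
cat > h.py <<'E'
import numpy as np
from station import *
from scipy.spatial.transform import Rotation as R
def ray(cal,uv,z):
    T=np.array(cal['cam_to_world']);u,v=uv
    d=T[:3,:3]@np.array([(u-cal['cx'])/cal['fx'],(v-cal['cy'])/cal['fy'],1])
    return T[:3,3]+d*(z-T[2,3])/d[2]
def crop(c,s,o): return (np.array(c)+.5)/s-.5+np.array(o)
E
python3 - <<'E'
from h import *
c=get_calibration("top")
def P(cs,s,o,z): return np.array([ray(c,crop(q,s,o),z)[:2] for q in cs])
o=(242,145)
for n,q,z in(("can",(183,335),.088),("drop",(400,357),.110),("pol",(603,382),.085)):print(n,P([q],9,o,z).round(4))
b=P([(77,50),(742,108),(706,530),(42,470)],9,o,.013)
w=P([(335,185),(487,188),(487,265),(338,268)],9,o,.049)
k=P([(125,168),(252,232),(190,355),(63,293)],5.9,(140,125),.016)
t=P([(352,133),(427,133),(428,217),(351,218)],1,(0,0),.015)
for n,a in(("board",b),("wax",w),("bench",k),("tray",t)):
    e=a[1]-a[0];f=a[2]-a[3];g=e+f
    print(n,a.mean(0).round(4),"sizes",[round(float(np.linalg.norm(a[i]-a[i-1])),4) for i in range(4)],"ang of -y axis deg",round(float(np.degrees(np.arctan2(g[1],g[0])))+90,2))
bc=b.mean(0);g=b[1]+b[2]-b[0]-b[3];yb=-g/np.linalg.norm(g);xb=np.array([yb[1],-yb[0]])
print("xb",xb,"yb",yb)
for y in(56,0,-56):print("place",y,(bc-.028*xb+y*.001*yb).round(4))
print("waxplace",(bc+.014*xb).round(4))
s=get_state();print(R.from_rotvec(s['tool_rot']).as_matrix().round(3))
E
```

```text
can [[0.5346 0.0403]]
drop [[ 0.5271 -0.0175]]
pol [[ 0.5235 -0.0737]]
board [ 0.5568 -0.0193] sizes [0.123, 0.194, 0.1233, 0.1923] ang of -y axis deg -4.41
wax [ 0.5702 -0.0233] sizes [0.0235, 0.0427, 0.0218, 0.0418] ang of -y axis deg 0.69
bench [0.5728 0.2907] sizes [0.0617, 0.0636, 0.0608, 0.0629] ang of -y axis deg -25.64
tray [ 0.5643 -0.2905] sizes [0.2225, 0.1959, 0.2196, 0.1985] ang of -y axis deg 1.07
xb [ 0.99704187 -0.07686039] yb [0.07686039 0.99704187]
place 56 [0.5332 0.0387]
place 0 [ 0.5289 -0.0171]
place -56 [ 0.5246 -0.073 ]
waxplace [ 0.5708 -0.0204]
[[-0.897  0.442 -0.001]
 [ 0.442  0.897 -0.002]
 [ 0.    -0.002 -1.   ]]
```

```bash
r='x'; python3 -m creep '[{"xyz":[-1,-1,0],"rot":[0,0,0.1894],"fingers":85},{"xyz":[-1,-1,0],"rot":[0,0,0.1894],"fingers":85},{"xyz":[-1,-1,0],"rot":[0,0,0.1894],"fingers":85},{"xyz":[-1,-1,0],"rot":[0,0,0.1894],"fingers":85},{"xyz":[-1,-1,0],"rot":[0,0,0.1894],"fingers":85},{"xyz":[-1,-1,0],"rot":[0,0,0.1894],"fingers":85},{"xyz":[-1,-1,0],"rot":[0,0,0.1894],"fingers":85},{"xyz":[-1,-1,0],"rot":[0,0,0.1894],"fingers":85},{"xyz":[-1,-1,0],"rot":[0,0,0.1894],"fingers":85}]' 40
python3 -c "
from h import *
s=get_state();print(R.from_rotvec(s['tool_rot']).as_matrix().round(3),s['joint_pos'])"
```

```text
t: 1.0
tcp_pos: [0.3417, 0.4221, 0.2308]
tool_rot: [2.305, 2.134, -0.001]
ft_force: [0.2, -0.7, 0.4]
opening: 0.0851
finger_force: 0.0
[[ 0.077  0.997 -0.001]
 [ 0.997 -0.077 -0.001]
 [-0.001 -0.001 -1.   ]] [ 7.91389986e-01 -1.12792953e-01  1.88881485e+00 -3.27779851e-05
  1.36652557e+00  8.68220153e-01]
```

Rotation came out exactly as planned. Going over the board for a wrist view.

```bash
python3 -m creep '[{"xyz":[-0.4,0.4,-0.3],"rot":[0,0,0],"fingers":85},{"xyz":[-0.8,0.8,-0.55],"rot":[0,0,0],"fingers":85},{"xyz":[-1,0.9,-0.55],"rot":[0,0,0],"fingers":85},{"xyz":[-1,0.9,-0.55],"rot":[0,0,0],"fingers":85}]' >/dev/null
python3 -m creep '[{"xyz":[-0.4,0.3,0],"rot":[0,0,0],"fingers":85},{"xyz":[-0.8,0.6,0],"rot":[0,0,0],"fingers":85},{"xyz":[-1,0.86,0],"rot":[0,0,0],"fingers":85}]' >/dev/null
python3 -m creep '[{"xyz":[-0.4,0,0],"rot":[0,0,0],"fingers":85},{"xyz":[-0.8,0,0],"rot":[0,0,0],"fingers":85},{"xyz":[-1,0,0],"rot":[0,0,0],"fingers":85}]' >/dev/null
python3 -m creep '[{"xyz":[-0.3,0,0],"rot":[0,0,0],"fingers":85},{"xyz":[-0.56,0,0],"rot":[0,0,0],"fingers":85},{"xyz":[-0.56,0,0],"rot":[0,0,0],"fingers":85},{"xyz":[-0.56,0,0],"rot":[0,0,0],"fingers":85}]'
python3 - <<'E'
from h import *
import cv2,json
s=get_state();c=get_calibration("wrist");im=capture("wrist")
c={k:np.array(v).tolist() for k,v in c.items() if k in('fx','fy','cx','cy','cam_to_world')};json.dump(c,open("w1.json","w"))
print(s['t'],s['tcp_pos'],np.round(c['cam_to_world'],3).tolist(),c['fx'])
cv2.imwrite("pics/w1.png",cv2.resize(im[:,:,::-1],None,fx=1.5625,fy=1.5625))
E
```

```text
t: 2.4
tcp_pos: [0.5134, -0.0136, 0.297]
tool_rot: [-2.304, -2.134, -0.0]
ft_force: [-0.6, 0.5, 0.3]
opening: 0.0847
finger_force: 0.0
2.4 [ 0.51342732 -0.01360775  0.29703593] [[0.997, -0.073, -0.024, 0.519], [-0.077, -0.942, -0.328, 0.071], [0.001, 0.329, -0.944, 0.439], [0.0, 0.0, 0.0, 1.0]] 304.13447922520845
```

View pics/w1.png

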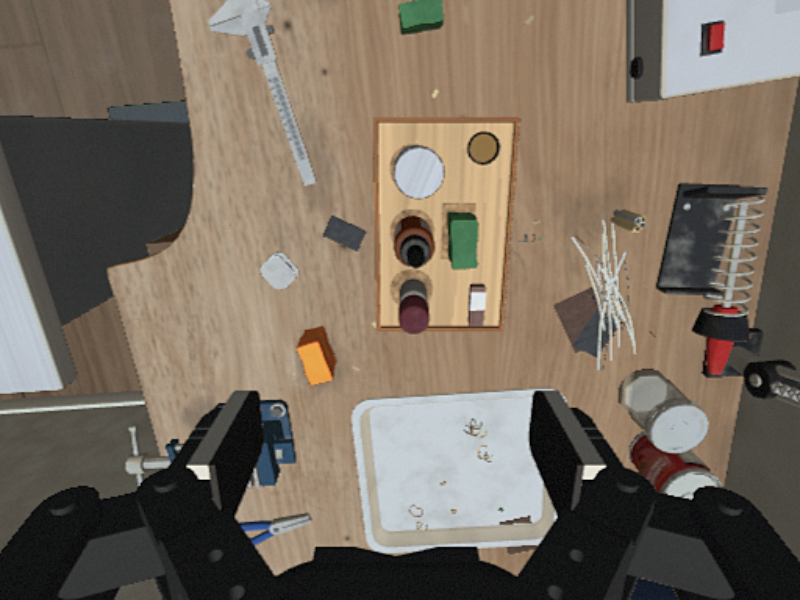

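The wrist view shows the whole board clearly (377–519, 119–329). I'll enlarge it for exact readings.

```bash
python3 - <<'E'
import cv2
im=cv2.imread("pics/w1.png")
cv2.imwrite("pics/w1c.png",cv2.resize(im[105:345,365:530],None,fx=2.5,fy=2.5,interpolation=cv2.INTER_CUBIC))
E
```

```text
(no output)
```

View pics/w1c.png

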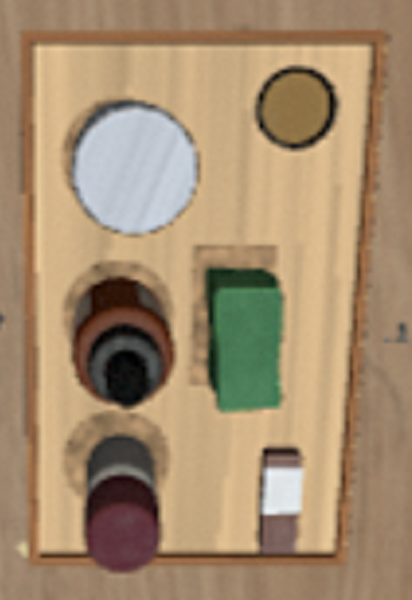

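```bash
python3 - <<'E'
from h import *
import json
c=json.load(open("w1.json"))
def P(q,z):
    a=crop(q,2.5,(365,105)); a=crop(a,1.5625,(0,0)); return ray(c,a,z)[:2]
for n,q,z in(("can",(134,168),.088),("drop",(126,376),.110),("pol",(123,535),.085),("polpad",(117,457),.008),("waxpad",(235,315),.008)):print(n,P(q,z).round(4))
for n,qs,z in(("wax",[(216,290),(281,287),(283,405),(221,410)],.049),("board",[(24,32),(384,32),(343,560),(32,560)],.013)):
    a=np.array([P(q,z) for q in qs]);g=a[2]+a[3]-a[0]-a[1]
    print(n,a.mean(0).round(4),[round(float(np.linalg.norm(a[i]-a[i-1])),4) for i in range(4)],np.degrees(np.arctan2(g[1],g[0]))+90)
E
```

```text
can [0.5337 0.0422]
drop [ 0.527  -0.0133]
pol [ 0.5233 -0.0721]
polpad [ 0.5239 -0.071 ]
waxpad [ 0.5707 -0.0196]
wax [ 0.5705 -0.0229] [0.0412, 0.0214, 0.0404, 0.0211] -0.039036425266644414
board [ 0.5557 -0.0176] [0.1925, 0.121, 0.1926, 0.1211] -4.324792866110471
```

Both views agree within about 2 mm, so I'll use the averages. First the polish bottle, with the fingers closing along board x.

```bash
python3 -m creep '[{"xyz":[-0.3,0.08,0.2],"rot":[0,0,0],"fingers":85},{"xyz":[-0.4875,0.121,0.5],"rot":[0,0,0],"fingers":85},{"xyz":[-0.4875,0.121,0.9],"rot":[0,0,0],"fingers":85},{"xyz":[-0.4875,0.121,1],"rot":[0,0,0],"fingers":85},{"xyz":[-0.4875,0.121,1],"rot":[0,0,0],"fingers":85}]' 
python3 -m creep '[{"xyz":[0,0,0.3],"rot":[0,0,0],"fingers":85},{"xyz":[0,0,0.6],"rot":[0,0,0],"fingers":85},{"xyz":[0,0,0.85],"rot":[0,0,0],"fingers":85},{"xyz":[0,0,1],"rot":[0,0,0],"fingers":85},{"xyz":[0,0,1],"rot":[0,0,0],"fingers":85}]'
```

```text
t: 2.95
tcp_pos: [0.522, -0.0713, 0.1747]
tool_rot: [-2.299, -2.133, 0.005]
ft_force: [-0.4, 0.1, 0.5]
opening: 0.0848
finger_force: 0.0
t: 3.45
tcp_pos: [0.5235, -0.0718, 0.0571]
tool_rot: [-2.302, -2.135, 0.001]
ft_force: [-0.2, -0.0, 0.1]
opening: 0.0849
finger_force: 0.0
```

```bash
python3 -m creep '[{"xyz":[0,0,0.133],"rot":[0,0,0],"fingers":85},{"xyz":[0,0,0.133],"rot":[0,0,0],"fingers":85},{"xyz":[0,0,0.133],"rot":[0,0,0],"fingers":60},{"xyz":[0,0,0.133],"rot":[0,0,0],"fingers":40},{"xyz":[0,0,0.133],"rot":[0,0,0],"fingers":30},{"xyz":[0,0,0.133],"rot":[0,0,0],"fingers":24},{"xyz":[0,0,0.133],"rot":[0,0,0],"fingers":22},{"xyz":[0,0,0.133],"rot":[0,0,0],"fingers":20},{"xyz":[0,0,0.133],"rot":[0,0,0],"fingers":20},{"xyz":[0,0,0.133],"rot":[0,0,0],"fingers":20}]' 30
```

```text
t: 4.45
tcp_pos: [0.5241, -0.0729, 0.0422]
tool_rot: [2.305, 2.134, 0.001]
ft_force: [-0.5, 0.6, 6.1]
opening: 0.0246
finger_force: 29.9
```

```bash
python3 -m creep '[{"xyz":[0,0,-0.1],"rot":[0,0,0],"fingers":20},{"xyz":[0,0,-0.35],"rot":[0,0,0],"fingers":20},{"xyz":[-0.05,0,-0.6],"rot":[0,0,0],"fingers":20},{"xyz":[-0.25,0,-0.6],"rot":[0,0,0],"fingers":20},{"xyz":[-0.5,0,-0.6],"rot":[0,0,0],"fingers":20},{"xyz":[-0.75,0,-0.6],"rot":[0,0,0],"fingers":20},{"xyz":[-1,0,-0.6],"rot":[0,0,0],"fingers":20}]'
python3 -m creep '[{"xyz":[-0.25,0,0],"rot":[0,0,0],"fingers":20},{"xyz":[-0.5,0,0],"rot":[0,0,0],"fingers":20},{"xyz":[-0.75,0,0],"rot":[0,0,0],"fingers":20},{"xyz":[-0.95,0,0],"rot":[0,0,0],"fingers":20},{"xyz":[-1,0.007,0],"rot":[0,0,0],"fingers":20},{"xyz":[-1,0.007,0],"rot":[0,0,0],"fingers":20}]'
```

```text
t: 5.15
tcp_pos: [0.5138, -0.1933, 0.1135]
tool_rot: [-2.305, -2.134, 0.0]
ft_force: [-0.1, 0.5, -1.6]
opening: 0.0248
finger_force: 29.8
t: 5.75
tcp_pos: [0.5056, -0.3125, 0.1132]
tool_rot: [-2.306, -2.132, -0.0]
ft_force: [0.4, 0.4, -1.8]
opening: 0.0247
finger_force: 29.8
```

```bash
python3 -m creep '[{"xyz":[-0.1,0,0.1],"rot":[0,0,0],"fingers":20},{"xyz":[-0.155,0,0.3],"rot":[0,0,0],"fingers":20},{"xyz":[-0.155,0,0.5],"rot":[0,0,0],"fingers":20},{"xyz":[-0.155,0,0.58],"rot":[0,0,0],"fingers":20},{"xyz":[-0.155,0,0.62],"rot":[0,0,0],"fingers":20},{"xyz":[-0.155,0,0.64],"rot":[0,0,0],"fingers":20},{"xyz":[-0.155,0,0.645],"rot":[0,0,0],"fingers":20},{"xyz":[-0.155,0,0.645],"rot":[0,0,0],"fingers":20}]'
```

```text
t: 6.55
tcp_pos: [0.5052, -0.331, 0.0371]
tool_rot: [2.304, 2.133, 0.0]
ft_force: [-0.6, -0.4, -1.4]
opening: 0.0246
finger_force: 29.8
```

```bash
python3 -m creep '[{"xyz":[0,0,0.005],"rot":[0,0,0],"fingers":20},{"xyz":[0,0,0.01],"rot":[0,0,0],"fingers":20},{"xyz":[0,0,0.01],"rot":[0,0,0],"fingers":20}]'
```

```text
t: 6.85
tcp_pos: [0.505, -0.3311, 0.0358]
tool_rot: [2.304, 2.133, 0.0]
ft_force: [-0.2, 0.0, 3.0]
opening: 0.0244
finger_force: 30.1
```

```bash
python3 -m creep '[{"xyz":[0,0,0],"rot":[0,0,0],"fingers":30},{"xyz":[0,0,0],"rot":[0,0,0],"fingers":45},{"xyz":[0,0,0],"rot":[0,0,0],"fingers":70},{"xyz":[0,0,0],"rot":[0,0,0],"fingers":85},{"xyz":[0,0,-0.2],"rot":[0,0,0],"fingers":85},{"xyz":[0,0,-0.6],"rot":[0,0,0],"fingers":85},{"xyz":[0,0,-1],"rot":[0,0,0],"fingers":85},{"xyz":[0.3,0,-1],"rot":[0,0,0],"fingers":85},{"xyz":[0.7,0,-1],"rot":[0,0,0],"fingers":85},{"xyz":[1,0,-1],"rot":[0,0,0],"fingers":85}]'
python3 -m creep '[{"xyz":[0.4,0,0],"rot":[0,0,0],"fingers":85},{"xyz":[0.8,0,0],"rot":[0,0,0],"fingers":85},{"xyz":[1,0,0],"rot":[0,0,0],"fingers":85}]'
python3 -m creep '[{"xyz":[0.4,0,0],"rot":[0,0,0],"fingers":85},{"xyz":[0.8,0,0],"rot":[0,0,0],"fingers":85},{"xyz":[1,0,0],"rot":[0,0,0],"fingers":85},{"xyz":[1,0,0],"rot":[0,0,0],"fingers":85}]'
```

```text
t: 7.85
tcp_pos: [0.5137, -0.2094, 0.1553]
tool_rot: [2.305, 2.133, 0.001]
ft_force: [0.3, -0.0, -0.5]
opening: 0.0853
finger_force: 0.0
t: 8.15
tcp_pos: [0.5226, -0.0883, 0.1547]
tool_rot: [-2.302, -2.137, -0.001]
ft_force: [-0.1, -0.6, 0.9]
opening: 0.0852
finger_force: 0.0
t: 8.55
tcp_pos: [0.5321, 0.031, 0.1547]
tool_rot: [-2.3, -2.139, -0.001]
ft_force: [-0.4, 0.1, -0.0]
opening: 0.0852
finger_force: 0.0
```

```bash
python3 -m creep '[{"xyz":[0.084,0.01,0],"rot":[0,0,0],"fingers":85},{"xyz":[0.084,0.01,0.3],"rot":[0,0,0],"fingers":85},{"xyz":[0.084,0.01,0.6],"rot":[0,0,0],"fingers":85},{"xyz":[0.084,0.01,0.85],"rot":[0,0,0],"fingers":85},{"xyz":[0.084,0.01,0.95],"rot":[0,0,0],"fingers":85},{"xyz":[0.084,0.01,0.95],"rot":[0,0,0],"fingers":85}]'
python3 -m creep '[{"xyz":[0,0,0],"rot":[0,0,0],"fingers":60},{"xyz":[0,0,0],"rot":[0,0,0],"fingers":45},{"xyz":[0,0,0],"rot":[0,0,0],"fingers":38},{"xyz":[0,0,0],"rot":[0,0,0],"fingers":34},{"xyz":[0,0,0],"rot":[0,0,0],"fingers":32},{"xyz":[0,0,0],"rot":[0,0,0],"fingers":30},{"xyz":[0,0,0],"rot":[0,0,0],"fingers":30}]' 30
```

```text
t: 9.15
tcp_pos: [0.5327, 0.0376, 0.0388]
tool_rot: [-2.305, -2.131, 0.005]
ft_force: [-0.7, -0.0, -0.0]
opening: 0.085
finger_force: 0.0
t: 9.85
tcp_pos: [0.5353, 0.0382, 0.0423]
tool_rot: [2.304, 2.133, 0.002]
ft_force: [-1.6, -1.3, 6.7]
opening: 0.0354
finger_force: 29.4
```

```bash
python3 -m creep '[{"xyz":[0,0,-0.1],"rot":[0,0,0],"fingers":30},{"xyz":[0,0,-0.35],"rot":[0,0,0],"fingers":30},{"xyz":[0,0,-0.65],"rot":[0,0,0],"fingers":30},{"xyz":[0,-0.05,-0.9],"rot":[0,0,0],"fingers":30},{"xyz":[0,-0.1,-1],"rot":[0,0,0],"fingers":30},{"xyz":[-0.15,-0.25,-1],"rot":[0,0,0],"fingers":30},{"xyz":[-0.4,-0.4,-1],"rot":[0,0,0],"fingers":30},{"xyz":[-0.65,-0.5,-1],"rot":[0,0,0],"fingers":30},{"xyz":[-0.9,-0.5,-1],"rot":[0,0,0],"fingers":30},{"xyz":[-1,-0.5,-1],"rot":[0,0,0],"fingers":30}]'
python3 -m creep '[{"xyz":[-0.2,0,0],"rot":[0,0,0],"fingers":30},{"xyz":[-0.45,0.1,0],"rot":[0,0,0],"fingers":30},{"xyz":[-0.7,0.25,0],"rot":[0,0,0],"fingers":30},{"xyz":[-0.9,0.4,0],"rot":[0,0,0],"fingers":30},{"xyz":[-1,0.436,0],"rot":[0,0,0],"fingers":30},{"xyz":[-1,0.436,0],"rot":[0,0,0],"fingers":30}]'
```

```text
t: 10.85
tcp_pos: [0.4638, -0.0782, 0.1598]
tool_rot: [-2.307, -2.131, 0.001]
ft_force: [0.3, 0.8, -1.6]
opening: 0.0353
finger_force: 30.0
t: 11.45
tcp_pos: [0.5079, -0.201, 0.1599]
tool_rot: [-2.306, -2.131, 0.001]
ft_force: [-0.8, 0.4, -0.6]
opening: 0.0352
finger_force: 30.1
```

```bash
python3 -m creep '[{"xyz":[-0.2,0,0.1],"rot":[0,0,0],"fingers":30},{"xyz":[-0.35,0,0.3],"rot":[0,0,0],"fingers":30},{"xyz":[-0.41,0,0.55],"rot":[0,0,0],"fingers":30},{"xyz":[-0.41,0,0.8],"rot":[0,0,0],"fingers":30},{"xyz":[-0.41,0,0.95],"rot":[0,0,0],"fingers":30},{"xyz":[-0.41,0,1],"rot":[0,0,0],"fingers":30},{"xyz":[-0.41,0,1],"rot":[0,0,0],"fingers":30}]'
python3 -m creep '[{"xyz":[0,0,0.01],"rot":[0,0,0],"fingers":30},{"xyz":[0,0,0.02],"rot":[0,0,0],"fingers":30},{"xyz":[0,0,0.025],"rot":[0,0,0],"fingers":30},{"xyz":[0,0,0.025],"rot":[0,0,0],"fingers":30}]'
```

```text
t: 12.15
tcp_pos: [0.5033, -0.248, 0.0398]
tool_rot: [-2.302, -2.133, 0.001]
ft_force: [0.1, 0.2, -0.1]
opening: 0.0351
finger_force: 30.1
t: 12.55
tcp_pos: [0.5047, -0.2497, 0.0385]
tool_rot: [2.304, 2.134, 0.001]
ft_force: [0.1, -0.2, -0.7]
opening: 0.0353
finger_force: 30.1
```

```bash
python3 -m creep '[{"xyz":[0,0,0.007],"rot":[0,0,0],"fingers":30},{"xyz":[0,0,0.014],"rot":[0,0,0],"fingers":30},{"xyz":[0,0,0.014],"rot":[0,0,0],"fingers":30},{"xyz":[0,0,0.014],"rot":[0,0,0],"fingers":30}]'
```

```text
t: 12.95
tcp_pos: [0.5042, -0.2495, 0.036]
tool_rot: [-2.305, -2.134, 0.0]
ft_force: [0.9, 0.7, -1.4]
opening: 0.0354
finger_force: 30.2
```

```bash
python3 -m creep '[{"xyz":[0,0,0.006],"rot":[0,0,0],"fingers":30},{"xyz":[0,0,0.012],"rot":[0,0,0],"fingers":30},{"xyz":[0,0,0.012],"rot":[0,0,0],"fingers":30}]'
```

```text
t: 13.25
tcp_pos: [0.5043, -0.2497, 0.0359]
tool_rot: [-2.305, -2.134, 0.001]
ft_force: [-4.2, 1.2, 6.9]
opening: 0.0355
finger_force: 31.0
```

```bash
python3 -m creep '[{"xyz":[0,0,0],"rot":[0,0,0],"fingers":40},{"xyz":[0,0,0],"rot":[0,0,0],"fingers":55},{"xyz":[0,0,0],"rot":[0,0,0],"fingers":75},{"xyz":[0,0,0],"rot":[0,0,0],"fingers":85},{"xyz":[0,0,-0.2],"rot":[0,0,0],"fingers":85},{"xyz":[0,0,-0.6],"rot":[0,0,0],"fingers":85},{"xyz":[0,0,-1],"rot":[0,0,0],"fingers":85},{"xyz":[0.3,0,-1],"rot":[0,0,-0.02],"fingers":85},{"xyz":[0.7,0,-1],"rot":[0,0,-0.04],"fingers":85},{"xyz":[0.96,0.04,-1],"rot":[0,0,-0.06],"fingers":85}]'
python3 -c "
from h import *
s=get_state();M=R.from_rotvec(s['tool_rot']).as_matrix();print(M.round(3),s['tcp_pos'])
print(M.T@(np.array([.527,-.0155,.16])-s['tcp_pos'])/.12)"
```

```text
t: 14.25
tcp_pos: [0.5177, -0.1331, 0.1551]
tool_rot: [1.858, 2.533, 0.001]
ft_force: [0.5, 0.0, -0.3]
opening: 0.0851
finger_force: 0.0
[[-0.3    0.954  0.001]
 [ 0.954  0.3    0.   ]
 [ 0.     0.001 -1.   ]] [ 0.51771692 -0.13312859  0.15511545]
[ 0.91172464  0.36828812 -0.04037744]
```

```bash
python3 -m creep '[{"xyz":[0.3,0.12,0],"rot":[0,0,-0.196],"fingers":85},{"xyz":[0.6,0.24,0],"rot":[0,0,-0.196],"fingers":85},{"xyz":[0.912,0.368,0],"rot":[0,0,-0.196],"fingers":85},{"xyz":[0.912,0.368,0],"rot":[0,0,-0.196],"fingers":85},{"xyz":[0.912,0.368,0],"rot":[0,0,-0.196],"fingers":85},{"xyz":[0.912,0.368,0],"rot":[0,0,-0.196],"fingers":85},{"xyz":[0.912,0.368,0],"rot":[0,0,-0.196],"fingers":85},{"xyz":[0.912,0.368,0],"rot":[0,0,-0.196],"fingers":85},{"xyz":[0.912,0.368,0],"rot":[0,0,-0.196],"fingers":85},{"xyz":[0.912,0.368,0],"rot":[0,0,-0.196],"fingers":85}]'
python3 - <<'E'
from h import *
import cv2,json
s=get_state();c=get_calibration("wrist");im=capture("wrist")
c={k:np.array(v).tolist() for k,v in c.items() if k in('fx','fy','cx','cy','cam_to_world')};json.dump(c,open("w2.json","w"))
M=R.from_rotvec(s['tool_rot']).as_matrix();print(M.round(3),s['tcp_pos'])
print(M.T@(np.array([.527,-.0155,.05])-s['tcp_pos'])/.12)
cv2.imwrite("pics/w2.png",cv2.resize(im[:,:,::-1],None,fx=1.5625,fy=1.5625))
E
```

```text
t: 15.25
tcp_pos: [0.5277, -0.0174, 0.1544]
tool_rot: [-0.062, -3.141, -0.0]
ft_force: [0.5, 0.1, 0.6]
opening: 0.0846
finger_force: 0.0
[[-0.999  0.039 -0.   ]
 [ 0.039  0.999  0.   ]
 [ 0.     0.    -1.   ]] [ 0.52765091 -0.01738097  0.15444492]
[0.00580143 0.01542768 0.87037634]
```

View pics/w2.png

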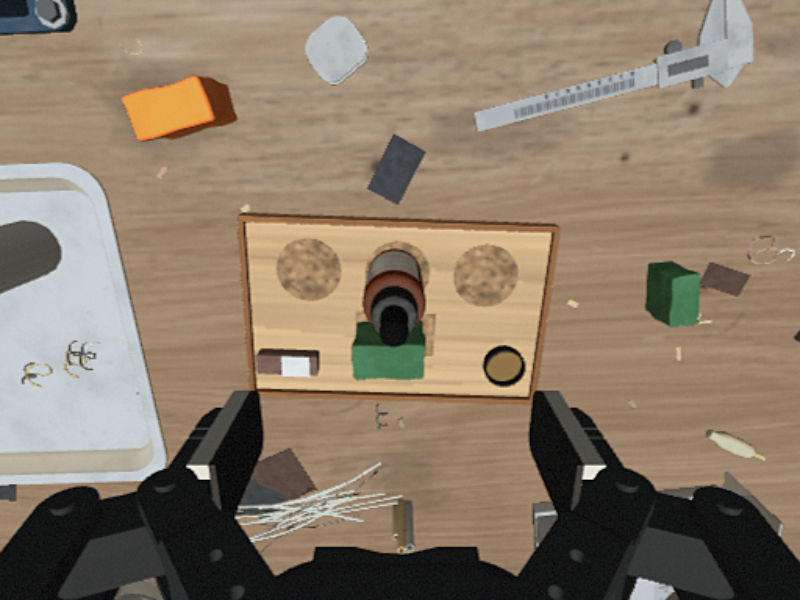

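Now I see the two empty pads at (309,269) and (486,275), the dropper tip at (394,325), and the wax top at about (353–424, 345–380).

```bash
python3 - <<'E'
from h import *
import json
c=json.load(open("w2.json"))
P=lambda q,z:ray(c,crop(q,1.5625,(0,0)),z)[:2].round(4)
print("polpad",P((309,269),.008),"canpad",P((486,275),.008),"tip",P((394,325),.110),"shoulder mid",P((394,293),.078),"neck shoulder85",P((394,303),.085))
print("wax top back corners",P((354,380),.049),P((424,378),.049))
b=np.array([P(q,.013) for q in((242,215),(558,228),(530,398),(253,390))]);print(b.mean(0),np.linalg.norm(b[1]-b[0]),b)
E
```

```text
polpad [ 0.5228 -0.0719] canpad [0.5312 0.0399] tip [ 0.5204 -0.0177] shoulder mid [ 0.517  -0.0176] neck shoulder85 [ 0.5196 -0.0177]
wax top back corners [ 0.5801 -0.0439] [ 0.5804 -0.0027]
[ 0.553  -0.0181] 0.1897260393303987 [[ 0.4864 -0.1075]
 [ 0.5018  0.0816]
 [ 0.6188  0.071 ]
 [ 0.605  -0.1175]]
```

```bash
python3 -m creep '[{"xyz":[0,0,0.3],"rot":[0,0,0],"fingers":85},{"xyz":[0,0,0.6],"rot":[0,0,0],"fingers":85},{"xyz":[0,0,0.8],"rot":[0,0,0],"fingers":85},{"xyz":[0,0,0.9],"rot":[0,0,0],"fingers":85},{"xyz":[0,0,0.9],"rot":[0,0,0],"fingers":85},{"xyz":[0,0,0.9],"rot":[0,0,0],"fingers":85}]'
python3 -m creep '[{"xyz":[0,0,0],"rot":[0,0,0],"fingers":60},{"xyz":[0,0,0],"rot":[0,0,0],"fingers":42},{"xyz":[0,0,0],"rot":[0,0,0],"fingers":36},{"xyz":[0,0,0],"rot":[0,0,0],"fingers":32},{"xyz":[0,0,0],"rot":[0,0,0],"fingers":30},{"xyz":[0,0,0],"rot":[0,0,0],"fingers":28},{"xyz":[0,0,0],"rot":[0,0,0],"fingers":28},{"xyz":[0,0,0],"rot":[0,0,0],"fingers":28}]' 30
```

```text
t: 15.9
tcp_pos: [0.5286, -0.0176, 0.0477]
tool_rot: [0.062, 3.139, -0.0]
ft_force: [1.1, 0.2, -0.3]
opening: 0.0846
finger_force: 0.0
t: 16.7
tcp_pos: [0.5284, -0.0176, 0.0475]
tool_rot: [0.062, 3.14, -0.0]
ft_force: [-1.1, -0.2, 5.4]
opening: 0.0315
finger_force: 29.9
```

```bash
python3 -m creep '[{"xyz":[0,0,-0.1],"rot":[0,0,0],"fingers":28},{"xyz":[0,0,-0.35],"rot":[0,0,0],"fingers":28},{"xyz":[0,0,-0.65],"rot":[0,0,0],"fingers":28},{"xyz":[-0.1,-0.1,-0.9],"rot":[0,0,0],"fingers":28},{"xyz":[-0.25,-0.3,-0.95],"rot":[0,0,0],"fingers":28},{"xyz":[-0.45,-0.5,-0.95],"rot":[0,0,0],"fingers":28},{"xyz":[-0.65,-0.7,-0.95],"rot":[0,0,0],"fingers":28},{"xyz":[-0.768,-0.9,-0.95],"rot":[0,0,0],"fingers":28},{"xyz":[-0.768,-1,-0.95],"rot":[0,0,0],"fingers":28}]'
python3 -m creep '[{"xyz":[0,-0.2,0],"rot":[0,0,0],"fingers":28},{"xyz":[0,-0.45,0],"rot":[0,0,0],"fingers":28},{"xyz":[0,-0.7,0],"rot":[0,0,0],"fingers":28},{"xyz":[0,-0.9,0],"rot":[0,0,0],"fingers":28},{"xyz":[0,-1,0],"rot":[0,0,0],"fingers":28}]'
python3 -m creep '[{"xyz":[0,-0.15,0.1],"rot":[0,0,0],"fingers":28},{"xyz":[0,-0.24,0.3],"rot":[0,0,0],"fingers":28},{"xyz":[0,-0.24,0.55],"rot":[0,0,0],"fingers":28},{"xyz":[0,-0.24,0.8],"rot":[0,0,0],"fingers":28},{"xyz":[0,-0.24,0.92],"rot":[0,0,0],"fingers":28},{"xyz":[0,-0.24,0.98],"rot":[0,0,0],"fingers":28},{"xyz":[0,-0.24,0.98],"rot":[0,0,0],"fingers":28},{"xyz":[0,-0.24,0.98],"rot":[0,0,0],"fingers":28}]'
```

```text
t: 17.6
tcp_pos: [0.6158, -0.1426, 0.1604]
tool_rot: [-0.064, -3.141, 0.0]
ft_force: [-0.6, 0.2, -0.6]
opening: 0.0313
finger_force: 30.1
t: 18.1
tcp_pos: [0.6094, -0.262, 0.1604]
tool_rot: [-0.064, -3.14, -0.001]
ft_force: [-0.3, 0.3, -0.8]
opening: 0.0307
finger_force: 30.1
t: 18.9
tcp_pos: [0.6102, -0.2899, 0.0443]
tool_rot: [0.061, 3.139, -0.002]
ft_force: [0.5, -0.2, -0.2]
opening: 0.0308
finger_force: 30.2
```

Contact is expected near TCP z 0.0415.

```bash
python3 -m creep '[{"xyz":[0,0,0.007],"rot":[0,0,0],"fingers":28},{"xyz":[0,0,0.014],"rot":[0,0,0],"fingers":28},{"xyz":[0,0,0.018],"rot":[0,0,0],"fingers":28},{"xyz":[0,0,0.018],"rot":[0,0,0],"fingers":28}]'
```

```text
t: 19.3
tcp_pos: [0.6094, -0.2897, 0.0412]
tool_rot: [0.062, 3.14, -0.0]
ft_force: [0.8, 0.1, -0.3]
opening: 0.0311
finger_force: 30.3
```

```bash
python3 -m creep '[{"xyz":[0,0,0.006],"rot":[0,0,0],"fingers":28},{"xyz":[0,0,0.012],"rot":[0,0,0],"fingers":28},{"xyz":[0,0,0.012],"rot":[0,0,0],"fingers":28}]'
```

```text
t: 19.6
tcp_pos: [0.6099, -0.2899, 0.0411]
tool_rot: [0.062, 3.14, -0.001]
ft_force: [-2.0, 0.5, 6.7]
opening: 0.0309
finger_force: 30.8
```

```bash
python3 -m creep '[{"xyz":[0,0,0],"rot":[0,0,0],"fingers":36},{"xyz":[0,0,0],"rot":[0,0,0],"fingers":50},{"xyz":[0,0,0],"rot":[0,0,0],"fingers":70},{"xyz":[0,0,0],"rot":[0,0,0],"fingers":85},{"xyz":[0,0,-0.2],"rot":[0,0,0],"fingers":85},{"xyz":[0,0,-0.6],"rot":[0,0,0],"fingers":85},{"xyz":[0,0,-1],"rot":[0,0,0],"fingers":85},{"xyz":[0.1,0.3,-1],"rot":[0,0,-0.003],"fingers":85},{"xyz":[0.2,0.7,-1],"rot":[0,0,-0.006],"fingers":85},{"xyz":[0.3,1,-1],"rot":[0,0,-0.007],"fingers":85}]'
python3 -m creep '[{"xyz":[0.08,0.4,0],"rot":[0,0,0],"fingers":85},{"xyz":[0.116,0.8,0],"rot":[0,0,0],"fingers":85},{"xyz":[0.116,1,0],"rot":[0,0,0],"fingers":85},{"xyz":[0.116,1,0],"rot":[0,0,0],"fingers":85},{"xyz":[0.116,1,0],"rot":[0,0,0],"fingers":85}]'
python3 - <<'E'
from h import *
import cv2
s=get_state();M=R.from_rotvec(s['tool_rot']).as_matrix();print(M.round(3),s['tcp_pos'])
print(M.T@(np.array([.5704,-.0231,.06])-s['tcp_pos'])/.12)
im=capture("top")[:,:,::-1];cv2.imwrite("pics/t2.png",cv2.resize(im[120:230,240:440],None,fx=4,fy=4,interpolation=cv2.INTER_CUBIC))
E
```

```text
t: 20.6
tcp_pos: [0.5776, -0.1667, 0.1599]
tool_rot: [-0.008, 3.141, 0.0]
ft_force: [0.3, -0.4, -0.7]
opening: 0.0848
finger_force: 0.0
t: 21.1
tcp_pos: [0.5636, -0.0483, 0.1595]
tool_rot: [-0.009, 3.141, -0.001]
ft_force: [-0.8, -0.6, -1.3]
opening: 0.0853
finger_force: 0.0
[[-1.    -0.006  0.   ]
 [-0.006  1.    -0.001]
 [-0.    -0.001 -1.   ]] [ 0.56358639 -0.04825912  0.15950212]
[-0.05783294  0.20976797  0.82908405]
```

View pics/t2.png

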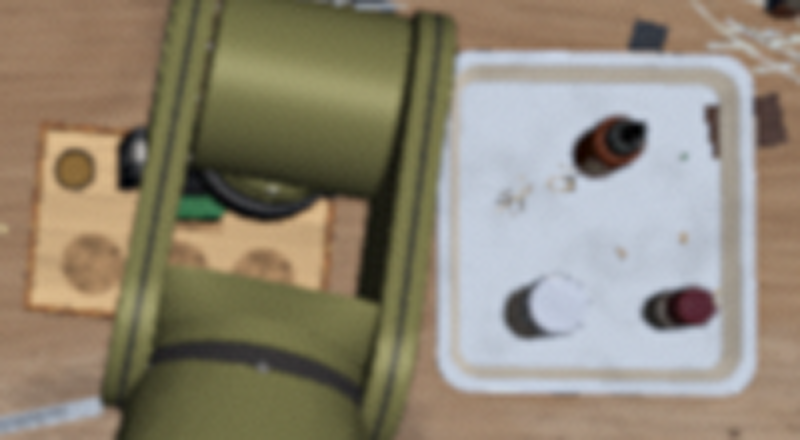

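All three stand upright in the tray: dropper (605,145), canister (555,303) and polish (688,306). Now the wax.

```bash
python3 -m creep '[{"xyz":[-0.058,0.21,0],"rot":[0,0,0],"fingers":85},{"xyz":[-0.058,0.21,0.3],"rot":[0,0,0],"fingers":85},{"xyz":[-0.058,0.21,0.65],"rot":[0,0,0],"fingers":85},{"xyz":[-0.058,0.21,1],"rot":[0,0,0],"fingers":85},{"xyz":[-0.058,0.21,1],"rot":[0,0,0],"fingers":85},{"xyz":[-0.058,0.21,1],"rot":[0,0,0],"fingers":85}]'
python3 -m creep '[{"xyz":[0,0,0.1],"rot":[0,0,0],"fingers":85},{"xyz":[0,0,0.2],"rot":[0,0,0],"fingers":85},{"xyz":[0,0,0.2],"rot":[0,0,0],"fingers":85}]'
```

```text
t: 21.75
tcp_pos: [0.5702, -0.0243, 0.0392]
tool_rot: [0.005, -3.14, -0.0]
ft_force: [-1.1, -0.7, 0.7]
opening: 0.0847
finger_force: 0.0
t: 22.05
tcp_pos: [0.5698, -0.0232, 0.0147]
tool_rot: [0.007, -3.14, -0.0]
ft_force: [-0.4, 0.3, 0.1]
opening: 0.085
finger_force: 0.0
```

```bash
python3 -m creep '[{"xyz":[0,0,0],"rot":[0,0,0],"fingers":65},{"xyz":[0,0,0],"rot":[0,0,0],"fingers":52},{"xyz":[0,0,0],"rot":[0,0,0],"fingers":47},{"xyz":[0,0,0],"rot":[0,0,0],"fingers":44},{"xyz":[0,0,0],"rot":[0,0,0],"fingers":41},{"xyz":[0,0,0],"rot":[0,0,0],"fingers":39},{"xyz":[0,0,0],"rot":[0,0,0],"fingers":39},{"xyz":[0,0,0],"rot":[0,0,0],"fingers":39}]' 35
python3 - <<'E'
from h import *
s=get_state();M=R.from_rotvec(s['tool_rot']).as_matrix();print(M.round(4),s['tcp_pos'])
print(M.T@(np.array([.5728,.2910,s['tcp_pos'][2]])-s['tcp_pos'])/.12)
E
```

```text
t: 22.85
tcp_pos: [0.571, -0.0232, 0.0163]
tool_rot: [-0.007, 3.14, -0.0]
ft_force: [-0.8, 0.9, 5.2]
opening: 0.0446
finger_force: 35.2
[[-1.0e+00 -4.7e-03  1.3e-03]
 [-4.7e-03  1.0e+00 -1.0e-04]
 [-1.3e-03 -1.0e-04 -1.0e+00]] [ 0.57103647 -0.02316546  0.01625181]
[-2.69130569e-02  2.61794837e+00 -1.74172441e-04]
```

```bash
python3 -m creep '[{"xyz":[0,0,-0.1],"rot":[0,0,0],"fingers":39},{"xyz":[0,0,-0.35],"rot":[0,0,0],"fingers":39},{"xyz":[0,0.05,-0.65],"rot":[0,0,0],"fingers":39},{"xyz":[0,0.25,-0.9],"rot":[0,0,0],"fingers":39},{"xyz":[0,0.5,-1],"rot":[0,0,0],"fingers":39},{"xyz":[0,0.75,-1],"rot":[0,0,0],"fingers":39},{"xyz":[0,1,-1],"rot":[0,0,0],"fingers":39}]'
python3 -m creep '[{"xyz":[0,0.25,0],"rot":[0,0,0.018],"fingers":39},{"xyz":[0,0.5,0],"rot":[0,0,0.036],"fingers":39},{"xyz":[0,0.75,0],"rot":[0,0,0.054],"fingers":39},{"xyz":[0,0.93,0],"rot":[0,0,0.0719],"fingers":39},{"xyz":[0,1,0],"rot":[0,0,0.0719],"fingers":39},{"xyz":[0,1,0],"rot":[0,0,0.0719],"fingers":39},{"xyz":[0,1,0],"rot":[0,0,0.0719],"fingers":39}]'
python3 - <<'E'
from h import *
import cv2,json
s=get_state();c=get_calibration("wrist");im=capture("wrist")
c={k:np.array(v).tolist() for k,v in c.items() if k in('fx','fy','cx','cy','cam_to_world')};json.dump(c,open("w3.json","w"))
M=R.from_rotvec(s['tool_rot']).as_matrix();print(M.round(4),s['tcp_pos'])
print(M.T@(np.array([.5728,.2910,s['tcp_pos'][2]])-s['tcp_pos'])/.12)
cv2.imwrite("pics/w3.png",cv2.resize(im[:,:,::-1],None,fx=1.5625,fy=1.5625))
E
```

```text
t: 23.55
tcp_pos: [0.5698, 0.0978, 0.1365]
tool_rot: [-0.007, 3.14, -0.0]
ft_force: [-0.2, -0.3, -0.5]
opening: 0.0449
finger_force: 35.8
t: 24.25
tcp_pos: [0.5691, 0.2161, 0.1352]
tool_rot: [-0.694, -3.064, 0.001]
ft_force: [0.1, 0.3, -0.2]
opening: 0.0448
finger_force: 35.7
[[-9.023e-01  4.311e-01 -6.000e-04]
 [ 4.311e-01  9.023e-01 -7.000e-04]
 [ 2.000e-04 -9.000e-04 -1.000e+00]] [0.56908675 0.21610589 0.13523897]
[ 2.41157019e-01  5.76474918e-01 -4.42833368e-04]
```

View pics/w3.png

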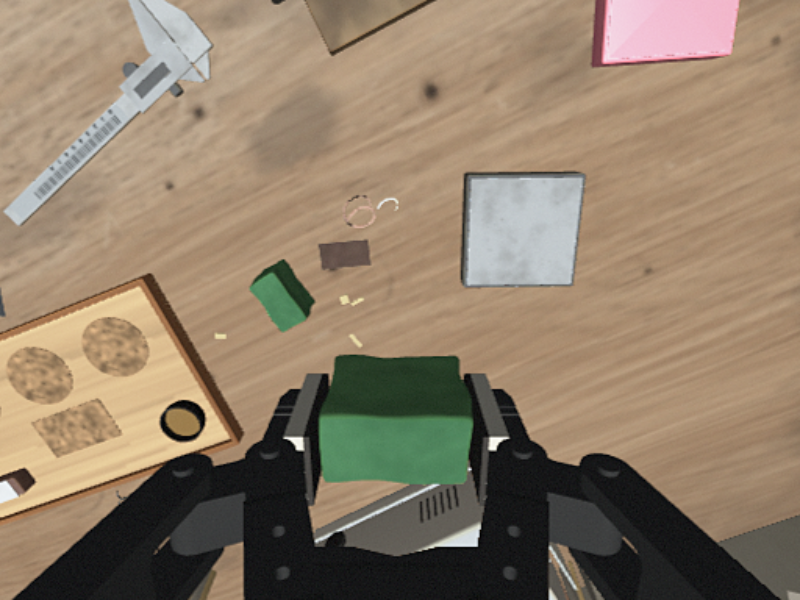

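The wax is held square. The bench block top has corners at about (470,174), (584,173), (573,286) and (466,286).

```bash
python3 - <<'E'
from h import *
import json
c=json.load(open("w3.json"))
P=lambda q,z:ray(c,crop(q,1.5625,(0,0)),z)[:2]
a=np.array([P(q,.016) for q in((470,174),(584,173),(573,286),(467,286))]);print(a.mean(0).round(4),[round(float(np.linalg.norm(a[i]-a[i-1])),4) for i in range(4)])
for i in range(4):
    d=a[(i+1)%4]-a[i];print(np.degrees(np.arctan2(d[1],d[0])).round(2))
E
```

```text
[0.5709 0.2939] [0.063, 0.0609, 0.0636, 0.0613]
64.91
-23.83
-115.56
155.8
```

```bash
python3 -m creep '[{"xyz":[0.1,0.25,0],"rot":[0,0,-0.0014],"fingers":39},{"xyz":[0.2,0.5,0.05],"rot":[0,0,-0.0014],"fingers":39},{"xyz":[0.253,0.583,0.25],"rot":[0,0,-0.0014],"fingers":39},{"xyz":[0.253,0.583,0.5],"rot":[0,0,-0.0014],"fingers":39},{"xyz":[0.253,0.583,0.75],"rot":[0,0,-0.0014],"fingers":39},{"xyz":[0.253,0.583,0.87],"rot":[0,0,-0.0014],"fingers":39},{"xyz":[0.253,0.583,0.9],"rot":[0,0,-0.0014],"fingers":39},{"xyz":[0.253,0.583,0.9],"rot":[0,0,-0.0014],"fingers":39},{"xyz":[0.253,0.583,0.9],"rot":[0,0,-0.0014],"fingers":39}]'
```

```text
t: 25.2
tcp_pos: [0.5736, 0.2932, 0.0294]
tool_rot: [0.683, 3.064, 0.003]
ft_force: [-0.4, -0.1, 0.0]
opening: 0.0444
finger_force: 35.9
```

```bash
python3 -m creep '[{"xyz":[0.008,0,0.012],"rot":[0,0,0],"fingers":39},{"xyz":[0.008,0,0.024],"rot":[0,0,0],"fingers":39},{"xyz":[0.008,0,0.034],"rot":[0,0,0],"fingers":39},{"xyz":[0.008,0,0.034],"rot":[0,0,0],"fingers":39}]'
```

```text
t: 25.6
tcp_pos: [0.5717, 0.2937, 0.0243]
tool_rot: [0.683, 3.066, 0.001]
ft_force: [-1.3, 0.0, 3.4]
opening: 0.0447
finger_force: 36.2
```

```bash
python3 -m creep '[{"xyz":[0,0,0],"rot":[0,0,0],"fingers":47},{"xyz":[0,0,0],"rot":[0,0,0],"fingers":55},{"xyz":[0,0,0],"rot":[0,0,0],"fingers":72},{"xyz":[0,0,0],"rot":[0,0,0],"fingers":85},{"xyz":[0,0,-0.1],"rot":[0,0,0],"fingers":85},{"xyz":[0,0,-0.4],"rot":[0,0,0],"fingers":85},{"xyz":[0,0,-0.8],"rot":[0,0,0],"fingers":85},{"xyz":[0,0,-1],"rot":[0,0,0],"fingers":85},{"xyz":[0,-0.3,-1],"rot":[0,0,-0.02],"fingers":85},{"xyz":[0,-0.65,-1],"rot":[0,0,-0.04],"fingers":85}]'
python3 - <<'E'
from h import *
import cv2,json
s=get_state();c=get_calibration("wrist");im=capture("wrist")
c={k:np.array(v).tolist() for k,v in c.items() if k in('fx','fy','cx','cy','cam_to_world')};json.dump(c,open("w4.json","w"))
M=R.from_rotvec(s['tool_rot']).as_matrix();print(M.round(4),s['tcp_pos'])
print(M.T@(np.array([.6099,-.2899,s['tcp_pos'][2]])-s['tcp_pos'])/.12)
cv2.imwrite("pics/w4.png",cv2.resize(im[:240,180:500,::-1],None,fx=2.5,fy=2.5))
E
```

```text
t: 26.6
tcp_pos: [0.5393, 0.2233, 0.1464]
tool_rot: [0.282, 3.124, 0.003]
ft_force: [0.9, -0.2, -0.6]
opening: 0.0851
finger_force: 0.0
[[-0.9839  0.1788  0.0047]
 [ 0.1788  0.9839  0.0014]
 [-0.0044  0.0022 -1.    ]] [0.53926742 0.22325698 0.14643999]
[-1.34384452e+00 -4.10211393e+00 -3.24491339e-03]
```

View pics/w4.png

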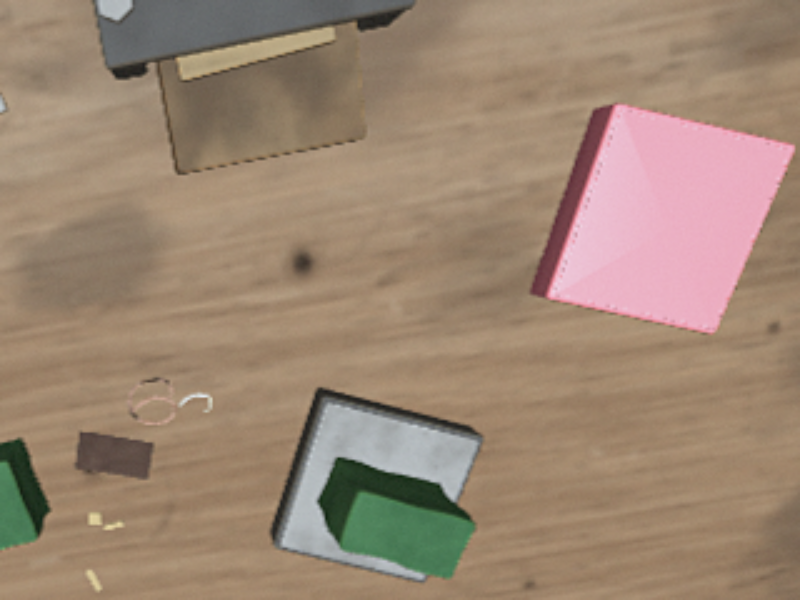

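```bash
python3 - <<'E'
from h import *
import json
c=json.load(open("w4.json"))
P=lambda q,z:ray(c,crop(q,2.5,(180,0)),z)[:2]
def f(qs,z):
    a=np.array([P(q,z) for q in qs]);print(a.mean(0).round(4),[round(float(np.linalg.norm(a[i]-a[i-1])),4) for i in range(4)])
    print([float(np.degrees(np.arctan2(*(a[(i+1)%4]-a[i])[::-1])).round(1)) for i in range(4)])
f([(367,491),(475,522),(452,577),(336,543)],.057)
f([(327,400),(482,437),(425,580),(279,545)],.016)
E
```

```text
[0.5694 0.2939] [0.0206, 0.0382, 0.0209, 0.0422]
[63.0, -24.8, -117.8, 144.2]
[0.5707 0.2938] [0.0604, 0.0606, 0.0615, 0.0611]
[66.1, -24.4, -115.0, 155.1]
```

```bash
python3 -m creep '[{"xyz":[-0.15,-0.4,0],"rot":[0,0,-0.0225],"fingers":85},{"xyz":[-0.3,-0.8,0],"rot":[0,0,-0.0225],"fingers":85},{"xyz":[-0.45,-1,0],"rot":[0,0,-0.0225],"fingers":85}]'>/dev/null
python3 -m creep '[{"xyz":[-0.15,-0.4,0],"rot":[0,0,0],"fingers":85},{"xyz":[-0.3,-0.8,0],"rot":[0,0,0],"fingers":85},{"xyz":[-0.45,-1,0],"rot":[0,0,0],"fingers":85}]'>/dev/null
python3 -m creep '[{"xyz":[0,-0.4,0],"rot":[0,0,0],"fingers":85},{"xyz":[0,-0.8,0],"rot":[0,0,0],"fingers":85},{"xyz":[0,-1,0],"rot":[0,0,0],"fingers":85}]' >/dev/null
python3 -m creep '[{"xyz":[0,-0.4,0],"rot":[0,0,0],"fingers":85},{"xyz":[0,-0.8,0],"rot":[0,0,0],"fingers":85},{"xyz":[0,-1,0],"rot":[0,0,0],"fingers":85},{"xyz":[0,-1,0],"rot":[0,0,0],"fingers":85},{"xyz":[0,-1,0],"rot":[0,0,0],"fingers":85}]'
python3 - <<'E'
from h import *
s=get_state();M=R.from_rotvec(s['tool_rot']).as_matrix();print(M.round(3))
print(M.T@(np.array([.6099,-.2899,.0415])-s['tcp_pos'])/.12)
E
```

```text
t: 28.05
tcp_pos: [0.6064, -0.2675, 0.1439]
tool_rot: [0.074, 3.14, 0.0]
ft_force: [-0.2, 0.1, 0.5]
opening: 0.0846
finger_force: 0.0
[[-0.999  0.047  0.   ]
 [ 0.047  0.999  0.   ]
 [-0.     0.    -1.   ]]
[-0.03780322 -0.18558489  0.85322819]
```

```bash
python3 -m creep '[{"xyz":[-0.038,-0.186,0],"rot":[0,0,0],"fingers":85},{"xyz":[-0.038,-0.186,0.3],"rot":[0,0,0],"fingers":85},{"xyz":[-0.038,-0.186,0.6],"rot":[0,0,0],"fingers":85},{"xyz":[-0.038,-0.186,0.8],"rot":[0,0,0],"fingers":85},{"xyz":[-0.038,-0.186,0.85],"rot":[0,0,0],"fingers":85},{"xyz":[-0.038,-0.186,0.85],"rot":[0,0,0],"fingers":85}]'
python3 -m creep '[{"xyz":[0,0,0],"rot":[0,0,0],"fingers":60},{"xyz":[0,0,0],"rot":[0,0,0],"fingers":42},{"xyz":[0,0,0],"rot":[0,0,0],"fingers":36},{"xyz":[0,0,0],"rot":[0,0,0],"fingers":32},{"xyz":[0,0,0],"rot":[0,0,0],"fingers":30},{"xyz":[0,0,0],"rot":[0,0,0],"fingers":28},{"xyz":[0,0,0],"rot":[0,0,0],"fingers":28},{"xyz":[0,0,0],"rot":[0,0,0],"fingers":28}]' 30
python3 - <<'E'
from h import *
s=get_state();M=R.from_rotvec(s['tool_rot']).as_matrix()
print(M.T@(np.array([.5280,-.0172,.0475])-s['tcp_pos'])/.12)
E
```

```text
t: 28.65
tcp_pos: [0.6096, -0.2881, 0.0405]
tool_rot: [-0.069, -3.139, -0.002]
ft_force: [-0.1, -0.4, 0.3]
opening: 0.0855
finger_force: 0.0
t: 29.45
tcp_pos: [0.6109, -0.2902, 0.0429]
tool_rot: [0.072, 3.139, -0.002]
ft_force: [-1.1, 0.3, 5.7]
opening: 0.031
finger_force: 29.8
[ 0.79374251  2.24124923 -0.0418898 ]
```

```bash
python3 -m creep '[{"xyz":[0,0,-0.1],"rot":[0,0,0],"fingers":28},{"xyz":[0,0,-0.35],"rot":[0,0,0],"fingers":28},{"xyz":[0,0,-0.65],"rot":[0,0,0],"fingers":28},{"xyz":[0,0.1,-0.9],"rot":[0,0,0],"fingers":28},{"xyz":[0,0.3,-0.95],"rot":[0,0,0],"fingers":28},{"xyz":[0,0.55,-0.95],"rot":[0,0,0],"fingers":28},{"xyz":[0.1,0.8,-0.95],"rot":[0,0,0],"fingers":28},{"xyz":[0.25,1,-0.95],"rot":[0,0,0],"fingers":28}]'>/dev/null
python3 -m creep '[{"xyz":[0.15,0.25,0],"rot":[0,0,0],"fingers":28},{"xyz":[0.3,0.5,0],"rot":[0,0,0],"fingers":28},{"xyz":[0.45,0.75,0],"rot":[0,0,0],"fingers":28},{"xyz":[0.54,0.93,0],"rot":[0,0,0],"fingers":28},{"xyz":[0.544,1,0],"rot":[0,0,0],"fingers":28}]'>/dev/null
python3 -m creep '[{"xyz":[0,0.16,0],"rot":[0,0,0],"fingers":28},{"xyz":[0,0.241,0.2],"rot":[0,0,0],"fingers":28},{"xyz":[0,0.241,0.45],"rot":[0,0,0],"fingers":28},{"xyz":[0,0.241,0.7],"rot":[0,0,0],"fingers":28},{"xyz":[0,0.241,0.82],"rot":[0,0,0],"fingers":28},{"xyz":[0,0.241,0.86],"rot":[0,0,0],"fingers":28},{"xyz":[0,0.241,0.86],"rot":[0,0,0],"fingers":28},{"xyz":[0,0.241,0.86],"rot":[0,0,0],"fingers":28}]'
```

```text
t: 31.55
tcp_pos: [0.5284, -0.0171, 0.0537]
tool_rot: [0.072, 3.138, -0.001]
ft_force: [0.3, 0.5, -0.3]
opening: 0.0312
finger_force: 30.0
```

```bash
python3 -m creep '[{"xyz":[0,0,0.015],"rot":[0,0,0],"fingers":28},{"xyz":[0,0,0.03],"rot":[0,0,0],"fingers":28},{"xyz":[0,0,0.04],"rot":[0,0,0],"fingers":28},{"xyz":[0,0,0.04],"rot":[0,0,0],"fingers":28}]'
```

```text
t: 31.95
tcp_pos: [0.5284, -0.017, 0.0493]
tool_rot: [0.071, 3.138, -0.001]
ft_force: [-2.4, -0.3, 6.2]
opening: 0.031
finger_force: 30.6
```

```bash
python3 -m creep '[{"xyz":[0,0,0],"rot":[0,0,0],"fingers":36},{"xyz":[0,0,0],"rot":[0,0,0],"fingers":50},{"xyz":[0,0,0],"rot":[0,0,0],"fingers":70},{"xyz":[0,0,0],"rot":[0,0,0],"fingers":85},{"xyz":[0,0,-0.2],"rot":[0,0,0],"fingers":85},{"xyz":[0,0,-0.6],"rot":[0,0,0],"fingers":85},{"xyz":[0,0,-1],"rot":[0,0,0],"fingers":85},{"xyz":[0.05,-0.3,-1],"rot":[0,0,0.02],"fingers":85},{"xyz":[0.1,-0.7,-1],"rot":[0,0,0.04],"fingers":85},{"xyz":[0.11,-1,-1],"rot":[0,0,0.06],"fingers":85}]'
python3 - <<'E'
from h import *
s=get_state();M=R.from_rotvec(s['tool_rot']).as_matrix();y=M[:,1];a=np.degrees(np.arctan2(y[1],y[0]));print(a,-(-4.4-a)/360)
print(M.T@(np.array([.5043,-.2497,.041])-s['tcp_pos'])/.12)
E
```

```text
t: 32.95
tcp_pos: [0.508, -0.1376, 0.168]
tool_rot: [0.666, 3.069, -0.001]
ft_force: [-0.1, 0.9, -0.5]
opening: 0.0849
finger_force: 0.0
65.51416596829354 0.19420601657859318
[-0.35772738 -0.86266104  1.05936917]
```

```bash
python3 -m creep '[{"xyz":[-0.1,-0.3,0],"rot":[0,0,0.1942],"fingers":85},{"xyz":[-0.2,-0.6,0],"rot":[0,0,0.1942],"fingers":85},{"xyz":[-0.358,-0.863,0],"rot":[0,0,0.1942],"fingers":85},{"xyz":[-0.358,-0.863,0],"rot":[0,0,0.1942],"fingers":85},{"xyz":[-0.358,-0.863,0],"rot":[0,0,0.1942],"fingers":85},{"xyz":[-0.358,-0.863,0],"rot":[0,0,0.1942],"fingers":85},{"xyz":[-0.358,-0.863,0],"rot":[0,0,0.1942],"fingers":85},{"xyz":[-0.358,-0.863,0],"rot":[0,0,0.1942],"fingers":85},{"xyz":[-0.358,-0.863,0],"rot":[0,0,0.1942],"fingers":85},{"xyz":[-0.358,-0.863,0],"rot":[0,0,0.1942],"fingers":85}]'
python3 - <<'E'
from h import *
s=get_state();M=R.from_rotvec(s['tool_rot']).as_matrix();y=M[:,1];print(np.degrees(np.arctan2(y[1],y[0])))
print(M.T@(np.array([.5043,-.2497,.037])-s['tcp_pos'])/.12)
E
```

```text
t: 33.95
tcp_pos: [0.505, -0.248, 0.1671]
tool_rot: [-2.297, -2.143, 0.0]
ft_force: [0.0, -0.5, 0.6]
opening: 0.0852
finger_force: 0.0
-3.9828077407685814
[-0.01504745 -0.00456734  1.08454105]
```

```bash
python3 -m creep '[{"xyz":[-0.01,0,0.35],"rot":[0,0,0],"fingers":85},{"xyz":[-0.01,0,0.7],"rot":[0,0,0],"fingers":85},{"xyz":[-0.01,0,0.95],"rot":[0,0,0],"fingers":85},{"xyz":[-0.01,0,1],"rot":[0,0,0],"fingers":85},{"xyz":[-0.01,0,1],"rot":[0,0,0],"fingers":85}]'
python3 -m creep '[{"xyz":[0,0,0.05],"rot":[0,0,0],"fingers":85},{"xyz":[0,0,0.08],"rot":[0,0,0],"fingers":70},{"xyz":[0,0,0.08],"rot":[0,0,0],"fingers":50},{"xyz":[0,0,0.08],"rot":[0,0,0],"fingers":40},{"xyz":[0,0,0.08],"rot":[0,0,0],"fingers":36},{"xyz":[0,0,0.08],"rot":[0,0,0],"fingers":33},{"xyz":[0,0,0.08],"rot":[0,0,0],"fingers":30},{"xyz":[0,0,0.08],"rot":[0,0,0],"fingers":30},{"xyz":[0,0,0.08],"rot":[0,0,0],"fingers":30}]' 30
python3 - <<'E'
from h import *
s=get_state();M=R.from_rotvec(s['tool_rot']).as_matrix()
print(M.T@(np.array([.5348,.0384,.0423])-s['tcp_pos'])/.12)
E
```

```text
t: 34.45
tcp_pos: [0.5044, -0.2488, 0.0465]
tool_rot: [-2.297, -2.14, 0.001]
ft_force: [-0.2, 0.0, 0.5]
opening: 0.085
finger_force: 0.0
t: 35.35
tcp_pos: [0.5051, -0.2495, 0.0384]
tool_rot: [2.3, 2.14, -0.0]
ft_force: [-2.8, 0.7, 5.2]
opening: 0.0356
finger_force: 29.9
[ 2.41068067  0.07398458 -0.03319774]
```

```bash
python3 -m creep '[{"xyz":[0,0,-0.1],"rot":[0,0,0],"fingers":30},{"xyz":[0,0,-0.35],"rot":[0,0,0],"fingers":30},{"xyz":[0,0,-0.65],"rot":[0,0,0],"fingers":30},{"xyz":[0.1,-0.1,-0.9],"rot":[0,0,0],"fingers":30},{"xyz":[0.3,-0.25,-1],"rot":[0,0,0],"fingers":30},{"xyz":[0.55,-0.4,-1],"rot":[0,0,0],"fingers":30},{"xyz":[0.8,-0.5,-1],"rot":[0,0,0],"fingers":30},{"xyz":[1,-0.5,-1],"rot":[0,0,0],"fingers":30}]'>/dev/null
python3 -m creep '[{"xyz":[0.25,0,0],"rot":[0,0,0],"fingers":30},{"xyz":[0.5,0,0],"rot":[0,0,0],"fingers":30},{"xyz":[0.75,0,0],"rot":[0,0,0],"fingers":30},{"xyz":[1,0.05,0],"rot":[0,0,0],"fingers":30},{"xyz":[1.0,0.1,0],"rot":[0,0,0],"fingers":30}]'>/dev/null
python3 -m creep '[{"xyz":[0.25,0.12,0],"rot":[0,0,0],"fingers":30},{"xyz":[0.411,0.3,0],"rot":[0,0,0],"fingers":30},{"xyz":[0.411,0.46,0],"rot":[0,0,0],"fingers":30},{"xyz":[0.411,0.474,0],"rot":[0,0,0],"fingers":30},{"xyz":[0.411,0.474,0],"rot":[0,0,0],"fingers":30}]'
python3 - <<'E'
from h import *
s=get_state();M=R.from_rotvec(s['tool_rot']).as_matrix()
print(M.T@(np.array([.5348,.0384,.0444])-s['tcp_pos'])/.12)
E
```

```text
t: 37.15
tcp_pos: [0.5346, 0.0382, 0.1576]
tool_rot: [-2.3, -2.139, 0.001]
ft_force: [-1.4, 0.4, -1.7]
opening: 0.0353
finger_force: 30.0
[0.00215571 0.00233499 0.94304302]
```

```bash
python3 -m creep '[{"xyz":[0,0,0.15],"rot":[0,0,0],"fingers":30},{"xyz":[0,0,0.4],"rot":[0,0,0],"fingers":30},{"xyz":[0,0,0.65],"rot":[0,0,0],"fingers":30},{"xyz":[0,0,0.82],"rot":[0,0,0],"fingers":30},{"xyz":[0,0,0.9],"rot":[0,0,0],"fingers":30},{"xyz":[0,0,0.91],"rot":[0,0,0],"fingers":30},{"xyz":[0,0,0.91],"rot":[0,0,0],"fingers":30},{"xyz":[0,0,0.91],"rot":[0,0,0],"fingers":30}]'
python3 -m creep '[{"xyz":[0,0,0.01],"rot":[0,0,0],"fingers":30},{"xyz":[0,0,0.02],"rot":[0,0,0],"fingers":30},{"xyz":[0,0,0.028],"rot":[0,0,0],"fingers":30},{"xyz":[0,0,0.028],"rot":[0,0,0],"fingers":30}]'
```

```text
t: 37.95
tcp_pos: [0.5359, 0.0385, 0.0502]
tool_rot: [2.299, 2.138, 0.003]
ft_force: [0.3, -0.4, -1.0]
opening: 0.0354
finger_force: 30.1
t: 38.35
tcp_pos: [0.5346, 0.0387, 0.0451]
tool_rot: [-2.3, -2.14, 0.0]
ft_force: [-0.5, 0.4, -0.9]
opening: 0.0352
finger_force: 30.1
```

```bash
python3 -m creep '[{"xyz":[0,0,0.007],"rot":[0,0,0],"fingers":30},{"xyz":[0,0,0.013],"rot":[0,0,0],"fingers":30},{"xyz":[0,0,0.013],"rot":[0,0,0],"fingers":30}]'
```

```text
t: 38.65
tcp_pos: [0.5348, 0.0387, 0.0449]
tool_rot: [-2.299, -2.14, 0.001]
ft_force: [-4.2, 0.2, 7.0]
opening: 0.0354
finger_force: 30.9
```

```bash
python3 -m creep '[{"xyz":[0,0,0],"rot":[0,0,0],"fingers":40},{"xyz":[0,0,0],"rot":[0,0,0],"fingers":55},{"xyz":[0,0,0],"rot":[0,0,0],"fingers":75},{"xyz":[0,0,0],"rot":[0,0,0],"fingers":85},{"xyz":[0,0,-0.2],"rot":[0,0,0],"fingers":85},{"xyz":[0,0,-0.6],"rot":[0,0,0],"fingers":85},{"xyz":[0,0,-1],"rot":[0,0,0],"fingers":85},{"xyz":[-0.2,0,-1],"rot":[0,0,0],"fingers":85},{"xyz":[-0.6,0,-1],"rot":[0,0,0],"fingers":85},{"xyz":[-1,0,-1],"rot":[0,0,0],"fingers":85}]'>/dev/null
python3 -m creep '[{"xyz":[-0.4,0,0],"rot":[0,0,0],"fingers":85},{"xyz":[-0.8,0,0],"rot":[0,0,0],"fingers":85},{"xyz":[-1,-0.03,0],"rot":[0,0,0],"fingers":85}]'>/dev/null
python3 -m creep '[{"xyz":[-0.4,0,0],"rot":[0,0,0],"fingers":85},{"xyz":[-0.8,0,0],"rot":[0,0,0],"fingers":85},{"xyz":[-1,0,0],"rot":[0,0,0],"fingers":85},{"xyz":[-1,0,0],"rot":[0,0,0],"fingers":85},{"xyz":[-1,0,0],"rot":[0,0,0],"fingers":85}]'
python3 - <<'E'
from h import *
s=get_state();M=R.from_rotvec(s['tool_rot']).as_matrix()
print(M.T@(np.array([.505,-.3311,.0365])-s['tcp_pos'])/.12)
E
```

```text
t: 40.45
tcp_pos: [0.5049, -0.3202, 0.1632]
tool_rot: [-2.3, -2.138, -0.0]
ft_force: [-0.1, -1.1, -0.5]
opening: 0.0851
finger_force: 0.0
[-0.09118362  0.00795853  1.05579617]
```

```bash
python3 -m creep '[{"xyz":[-0.091,0.008,0.05],"rot":[0,0,0],"fingers":85},{"xyz":[-0.091,0.008,0.4],"rot":[0,0,0],"fingers":85},{"xyz":[-0.091,0.008,0.75],"rot":[0,0,0],"fingers":85},{"xyz":[-0.091,0.008,0.95],"rot":[0,0,0],"fingers":85},{"xyz":[-0.091,0.008,1],"rot":[0,0,0],"fingers":85},{"xyz":[-0.091,0.008,1],"rot":[0,0,0],"fingers":85}]'
python3 -m creep '[{"xyz":[0,0,0.05],"rot":[0,0,0],"fingers":75},{"xyz":[0,0,0.05],"rot":[0,0,0],"fingers":60},{"xyz":[0,0,0.05],"rot":[0,0,0],"fingers":40},{"xyz":[0,0,0.05],"rot":[0,0,0],"fingers":30},{"xyz":[0,0,0.05],"rot":[0,0,0],"fingers":26},{"xyz":[0,0,0.05],"rot":[0,0,0],"fingers":23},{"xyz":[0,0,0.05],"rot":[0,0,0],"fingers":20},{"xyz":[0,0,0.05],"rot":[0,0,0],"fingers":20},{"xyz":[0,0,0.05],"rot":[0,0,0],"fingers":20}]' 30
python3 - <<'E'
from h import *
s=get_state();M=R.from_rotvec(s['tool_rot']).as_matrix()
print(M.T@(np.array([.5238,-.0727,.0422])-s['tcp_pos'])/.12)
E
```

```text
t: 41.05
tcp_pos: [0.505, -0.3301, 0.0425]
tool_rot: [-2.297, -2.14, 0.001]
ft_force: [1.1, 0.4, -0.2]
opening: 0.085
finger_force: 0.0
t: 41.95
tcp_pos: [0.5056, -0.3314, 0.0384]
tool_rot: [2.299, 2.14, -0.0]
ft_force: [-1.7, 0.4, 4.9]
opening: 0.0242
finger_force: 29.8
[ 2.16124751 -0.00408208 -0.0328622 ]
```

```bash
python3 -m creep '[{"xyz":[0,0,-0.1],"rot":[0,0,0],"fingers":20},{"xyz":[0,0,-0.35],"rot":[0,0,0],"fingers":20},{"xyz":[0.05,0,-0.6],"rot":[0,0,0],"fingers":20},{"xyz":[0.25,0,-0.6],"rot":[0,0,0],"fingers":20},{"xyz":[0.5,0,-0.6],"rot":[0,0,0],"fingers":20},{"xyz":[0.75,0,-0.6],"rot":[0,0,0],"fingers":20},{"xyz":[1,0,-0.6],"rot":[0,0,0],"fingers":20}]'>/dev/null
python3 -m creep '[{"xyz":[0.25,0,0],"rot":[0,0,0],"fingers":20},{"xyz":[0.5,0,0],"rot":[0,0,0],"fingers":20},{"xyz":[0.75,0,0],"rot":[0,0,0],"fingers":20},{"xyz":[0.95,0,0],"rot":[0,0,0],"fingers":20},{"xyz":[1,-0.004,0],"rot":[0,0,0],"fingers":20}]'>/dev/null
python3 -m creep '[{"xyz":[0.1,0,0],"rot":[0,0,0],"fingers":20},{"xyz":[0.161,0,0.05],"rot":[0,0,0],"fingers":20},{"xyz":[0.161,0,0.25],"rot":[0,0,0],"fingers":20},{"xyz":[0.161,0,0.4],"rot":[0,0,0],"fingers":20},{"xyz":[0.161,0,0.48],"rot":[0,0,0],"fingers":20},{"xyz":[0.161,0,0.51],"rot":[0,0,0],"fingers":20},{"xyz":[0.161,0,0.52],"rot":[0,0,0],"fingers":20},{"xyz":[0.161,0,0.52],"rot":[0,0,0],"fingers":20}]'
```

```text
t: 43.95
tcp_pos: [0.5241, -0.0727, 0.0479]
tool_rot: [2.3, 2.139, 0.001]
ft_force: [-0.5, -0.3, -1.0]
opening: 0.0244
finger_force: 29.8
```

```bash
python3 -m creep '[{"xyz":[0,0,0.01],"rot":[0,0,0],"fingers":20},{"xyz":[0,0,0.02],"rot":[0,0,0],"fingers":20},{"xyz":[0,0,0.03],"rot":[0,0,0],"fingers":20},{"xyz":[0,0,0.03],"rot":[0,0,0],"fingers":20}]'
```

```text
t: 44.35
tcp_pos: [0.5242, -0.0725, 0.0448]
tool_rot: [2.299, 2.14, 0.001]
ft_force: [-1.7, 0.7, 4.4]
opening: 0.0248
finger_force: 30.4
```

Contact again. Release, lift, and swing the arm well clear so I can check the result from above.

```bash
python3 -m creep '[{"xyz":[0,0,0],"rot":[0,0,0],"fingers":30},{"xyz":[0,0,0],"rot":[0,0,0],"fingers":45},{"xyz":[0,0,0],"rot":[0,0,0],"fingers":70},{"xyz":[0,0,0],"rot":[0,0,0],"fingers":85},{"xyz":[0,0,-0.2],"rot":[0,0,0],"fingers":85},{"xyz":[0,0,-0.6],"rot":[0,0,0],"fingers":85},{"xyz":[0,0,-1],"rot":[0,0,0],"fingers":85},{"xyz":[-0.3,0,-1],"rot":[0,0,0],"fingers":85},{"xyz":[-0.7,0,-1],"rot":[0,0,0],"fingers":85},{"xyz":[-1,0,-1],"rot":[0,0,0],"fingers":85}]'>/dev/null
python3 -m creep '[{"xyz":[-0.4,0,-0.4],"rot":[0,0,0],"fingers":85},{"xyz":[-0.8,0,-0.6],"rot":[0,0,0],"fingers":85},{"xyz":[-1,0,-0.6],"rot":[0,0,0],"fingers":85},{"xyz":[-1,0,-0.6],"rot":[0,0,0],"fingers":85}]'
python3 - <<'E'
from h import *
import cv2
im=capture("top")[:,:,::-1];cv2.imwrite("pics/t3.png",im)
a=cv2.resize(im[145:209,242:330],None,fx=9,fy=9,interpolation=cv2.INTER_CUBIC);cv2.imwrite("pics/t3c.png",a)
# shift of each thing's patch between start and now (template match, subpixel by upscaling)
o=cv2.imread("pics/top0.png");K=10
for n,(u,v) in dict(can=(262,182),drop=(286,185.5),pol=(308,187)).items():
    r=8;u,v=int(u),int(v)
    t=cv2.resize(o[v-r:v+r,u-r:u+r],None,fx=K,fy=K,interpolation=cv2.INTER_CUBIC)
    w=cv2.resize(im[v-r-4:v+r+4,u-r-4:u+r+4],None,fx=K,fy=K,interpolation=cv2.INTER_CUBIC)
    _,m,_,l=cv2.minMaxLoc(cv2.matchTemplate(w,t,cv2.TM_CCOEFF_NORMED));print(n,round(m,3),"px shift",(l[0]-4*K)/K,(l[1]-4*K)/K)
cv2.imwrite("pics/t3d.png",np.vstack([a,cv2.resize(im[145:195,142:192],(300,300),interpolation=cv2.INTER_CUBIC)]) if 0 else cv2.resize(im[130:215,150:335],None,fx=4.3,fy=4.3,interpolation=cv2.INTER_CUBIC))
E
```

```text
t: 45.75
tcp_pos: [0.5065, -0.3167, 0.2385]
tool_rot: [2.301, 2.131, -0.0]
ft_force: [-0.3, 1.2, 0.4]
opening: 0.0851
finger_force: 0.0
can 0.991 px shift -0.2 0.0
drop 0.996 px shift -0.3 0.3
pol 0.998 px shift -0.1 0.0
```

View pics/t3d.png

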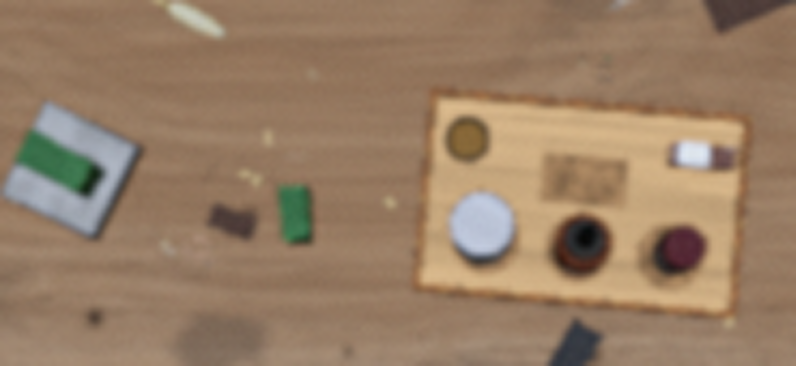

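The three things are back within 1 mm of where they started. The wax stands square and centred on the bench block once parallax is allowed for.

```bash
python3 -c "
from station import *
print(finish_job())"
```

```text
the job is handed in; nothing more can be done
None
```

The job is handed in: the wax block stands square on the middle of the bench block (within about 2 mm), and the dropper bottle, polish bottle and canister are back upright within about 1 mm of their starting places. It took about 46 s of the 134 s allowed, and nothing tipped over.

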